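# Put the cleaned spark stand together and load the check sample

### The arm

A 6-joint arm with a two-finger parallel gripper is mounted at the origin on the work surface. World frame = base frame: x ahead of the robot, y to its left, z up, the work surface at z = 0. Lengths are in m, angles in rad, forces in N, time in s.
With the tool pointing down it reaches from about 0.4 to 0.825 m from the base axis. Payload 7 kg.
Tool frame: the origin (TCP) lies midway between the tips of the shut fingers; the grasp point (between the pads) lies arm.hold_point_z behind it (arm.hold_point_z is the distance from the TCP to the grasp point, in m); z points along the fingers, y is the line along which they close (so a half turn about z gives the same grasp; the last joint's range is limited). The gripper opens to 88 mm and grips with 3 to 60 N. Pads are 19 mm wide; open, the fingers measure 130 mm over their backs; the gripper's body (78 mm by 193 mm) begins 47 mm behind the grasp point.
Start: joints at [-1.021, 0.359, 0.012, 0, -1.224, -0.288], TCP at [0.175, -0.652, 0.227] pointing down, gripper open.
Joint ranges: [-3.07, 3.07], [-1.43, 2.12], [-1.02, 1.25], [-3.03, 1.67], [-3.05, -0], [-3.03, 3.03]. Speed limits (rad/s): [2.39, 2.39, 3.01, 3.14, 3.14, 3.14].

### API

Orientations are given as [roll, pitch, yaw] about the fixed x, y, z axes, in that order (R = Rz(yaw) Ry(pitch) Rx(roll)).
In Python, from station import arm gives the robot as it stands.
- The arm moves only by the shell command python3 -m crank 'ROWS' [OPENING] [FORCE]. ROWS is JSON, a list that holds one entry, the list of rows, each a list of 4 numbers: the shift along the tool's x, y, z in units of 25 mm (1.0 is 25 mm), then the turn about the tool's z in units of 5 degrees (1.0 is 5 degrees). A call has 1 to 12 rows; each row is the pose to reach, as a shift and turn from the pose commanded when the call began, along the tool's axes at that moment; what a row does not reach only later rows make up. A row lasts 1/8 s, in which the tool goes at most 62.5 mm and 10.7 degrees, less where a joint would pass 70% of its speed; a pose out of reach is approached as far as the arm can. A call with a gripper value outside its range is refused whole. OPENING is the closure, from 0 (fully open) to 1 (shut), set as the call begins (- or left out, the last holds). The fingers move at their own pace and stop on an object; FORCE is the grip in N (left out, the last holds). Time passes only in rows, so rows that repeat a pose let the fingers close. It gives the time, the measured TCP pose, the force, the opening and the grip force at its end, in the units of the state.
- arm.get_state(): the state, without advancing time (a new reading comes with each control period).
- arm.grab_frame(name): name is "scene" or "side" or "wrist"; returns (picture, depth): 480x640x3 uint8, red, green, blue; 480x640 float32, m along the optical axis (not along the pixel's ray), 0 where there is no reading.
- arm.get_calibration(name): a dict with "mtx" (3x3 intrinsics, pixels), "k1" (the pictures are not rectified: a ray, as slopes to the right and down, at radius r is drawn at 1 + k1 r^2 times it, then the intrinsics apply), "R" (3x3) and "t" (3): a world point X has camera coordinates R X + t; the wrist camera has in their place "mount" (4x4, takes a point from camera to tool coordinates, whose origin is the TCP and whose axes are the flange's). Camera axes: x right, y down, z forward; pixel columns grow to the right and rows downward; lengths in m; the calibration is good to about 2 mm. A picture is of the moment at which its call begins: read the wrist's pose just before it. get_calibration takes no time and is no camera call.
- arm.job_done(): hands the job in; it is judged then, once.
Trained networks look in the newest picture that a camera, given by its name, has taken for a name from the list of things; names that differ only in an ending like _2 or _b are one class to them, and where a whole thing is asked for, a point or a joint stands for the part that bears it (a point fixed in the world has none). Each returns a list of dicts, best first, with "score" (0 to 1); they miss things now and then, are a little off and sometimes report something else, mostly with a low value. They report only what shows in the picture. A call takes as long as a camera call. They do not tell look-alikes from the thing itself.
- arm.recognise(thing, camera): "extent" ([left, top, width, height] in pixels, round what is visible of it).
- arm.trace(thing, camera): "mask" (480x640 bool, what is visible of it) and "extent" ([left, top, width, height] in pixels, round what is visible of it).
The state is a dict: "t": time; "q": joint angles; "qd": joint speeds; "joint_efforts": joint torques, N m; "eef_pos": TCP position; "ee_rot": TCP orientation; "force": force on the tool from outside, world axes, zero at the start; "moment": the same for the moment, N m; "width": finger opening in m; "gripper_force": force on a finger pad.
Only numpy, scipy, OpenCV 4.12 (cv2) and the standard library are available. Lean on these libraries where they do the work, as an engineer would, in place of code of your own. Each camera call takes 0.05 s, during which the arm holds its last target. There are 200 camera calls.

### The job

The spectrometer's spark stand has been cleaned: put it back together and load the check sample. In this order, seat the white ceramic insert in the stand's well, lay the spark plate flat on it, centred over the well with its long side along the stand's, set the round check-sample disc over the middle of the plate so that it covers the hole, and stand the copper contact block, post up, on the middle of the disc. Everything must end up centred, level and let go of, and the square sample and the bar end stay where they lie.

Things in the scene. Friction and masses are not known exactly. Their poses are not given: they have to be found in the camera images.
- stand_seat (a point): The spark stand, fixed to the bench: a low block, 146 mm (its x) by 116 mm (its y), blue base with a bright steel deck on top, 55 mm high. This point is the centre of the round well in the deck, at deck height; z up. The well is 46 mm wide, 26 mm deep; a thin pointed electrode, 5 mm thick, stands on its axis, its tip 3 mm above the deck. The flat deck around it is clear: 140 by 110 mm.
- insert_flange (a point): The white ceramic insert, loose: a round flange 60 mm across and 10 mm thick over a round spigot 36 mm across and 20 mm long (tapering in its last 4 mm to 30 mm across), with a bore, 17 mm wide at the foot and 20 mm above, right through; about 0.12 kg. It stands on its spigot, flange up. This point is on its axis, half-way up the flange: 25 mm above the foot of the spigot, 5 mm below the top, z up. Spigot down in the stand's well, the flange's underside lies on the deck.
- plate_mid (a point): The spark plate, loose: a bright flat metal rectangle 96 mm (its x) by 64 mm (its y), 8 mm thick, with a 12 mm hole through its middle; about 0.36 kg; lies flat, the same either way round. This point is its centre, half-way up (in the hole), 4 mm above its underside; z up.
- disc_mid (a point): The check sample, loose: a plain round steel disc 40 mm across and 22 mm high, the widest of the three steel samples; about 0.21 kg; lies flat. This point is its centre, half-way up.
- contact_post (a point): The copper contact block, loose: a copper square 34 by 34 mm and 14 mm high with a steel post, 10 mm thick, standing 36 mm up from its middle (50 mm high in all; a collar 17 mm wide and 3 mm high at the foot of the post); about 0.17 kg; stands post up. This point is on the post's axis, 34 mm above the underside of the block and 16 mm below the top of the post. x and y are along the sides of the square.
- square_mid (a point): Another sample, not wanted: a square steel block 34 by 34 by 20 mm high, loose. This point is its centre.
- bar_mid (a point): Another sample, not wanted: an upright steel bar end, 26 mm across and 40 mm high, loose. This point is its centre.
Not all that is in view belongs to the job. What is shaped like the part that bears disc_mid but blue is not meant.

How it is judged:
On the way, in this order (a step that is already met when the one before it is completed fails the run):
1. the ceramic insert sits in the well, its flange down on the deck, let go of (horizontal distance between insert_flange and stand_seat below 0.009 m and z of insert_flange in the frame of stand_seat between 0.002 and 0.008 m and angle between insert_flange's own z axis and vertical below 0.06 rad and contact force between insert and the fingers below 0.05 N), for 0.2 s.
2. the spark plate lies flat on the insert, centred and in line with the stand, let go of (horizontal distance between insert_flange and stand_seat below 0.009 m and z of insert_flange in the frame of stand_seat between 0.002 and 0.008 m and angle between each of insert_flange, plate_mid's own z axis and vertical below 0.06 rad and horizontal distance between plate_mid and stand_seat below 0.012 m and z of plate_mid in the frame of stand_seat between 0.011 and 0.017 m and angle between the x axis of plate_mid and the x axis of stand_seat, either way round below 0.22 rad and contact force between plate and the fingers below 0.05 N), for 0.2 s.
3. the check-sample disc lies on the plate over its hole, let go of (horizontal distance between insert_flange and stand_seat below 0.009 m and z of insert_flange in the frame of stand_seat between 0.002 and 0.008 m and angle between each of insert_flange, plate_mid, disc_mid's own z axis and vertical below 0.06 rad and horizontal distance between plate_mid and stand_seat below 0.012 m and z of plate_mid in the frame of stand_seat between 0.011 and 0.017 m and angle between the x axis of plate_mid and the x axis of stand_seat, either way round below 0.22 rad and horizontal distance between disc_mid and plate_mid below 0.011 m and z of disc_mid in the frame of stand_seat between 0.026 and 0.032 m and contact force between disc and the fingers below 0.05 N), for 0.2 s.
4. the copper contact block stands on the disc, let go of (horizontal distance between insert_flange and stand_seat below 0.009 m and z of insert_flange in the frame of stand_seat between 0.002 and 0.008 m and angle between each of insert_flange, plate_mid, disc_mid, contact_post's own z axis and vertical below 0.06 rad and horizontal distance between plate_mid and stand_seat below 0.012 m and z of plate_mid in the frame of stand_seat between 0.011 and 0.017 m and angle between the x axis of plate_mid and the x axis of stand_seat, either way round below 0.22 rad and horizontal distance between disc_mid and plate_mid below 0.011 m and z of disc_mid in the frame of stand_seat between 0.026 and 0.032 m and horizontal distance between contact_post and disc_mid below 0.011 m and z of contact_post in the frame of stand_seat between 0.07 and 0.078 m and contact force between contact and the fingers below 0.05 N), for 0.2 s.
At the end, for the whole second after the job is handed in: Insert in the well, flange on the deck (9 mm off axis at most); plate on it, 12 mm off the well's axis and 0.22 rad out of line at most; disc on the plate within 11 mm of its hole; block post up on the disc within 11 mm; heights within 3 mm (block 4), level within 0.06 rad, at rest (horizontal distance between insert_flange and stand_seat below 0.009 m and z of insert_flange in the frame of stand_seat between 0.002 and 0.008 m and angle between each of insert_flange, plate_mid, disc_mid, contact_post's own z axis and vertical below 0.06 rad and horizontal distance between plate_mid and stand_seat below 0.012 m and z of plate_mid in the frame of stand_seat between 0.011 and 0.017 m and angle between the x axis of plate_mid and the x axis of stand_seat, either way round below 0.22 rad and horizontal distance between disc_mid and plate_mid below 0.011 m and z of disc_mid in the frame of stand_seat between 0.026 and 0.032 m and horizontal distance between contact_post and disc_mid below 0.011 m and z of contact_post in the frame of stand_seat between 0.07 and 0.078 m and linear speed of each of insert, plate, disc, contact below 0.02 m/s); the robot touches nothing.
It fails at once if the square sample or the bar end is moved more than 30 mm from where it lay (distance of any of square_mid, bar_mid from where it was at the start of the episode above 0.03 m).
It also fails if it takes over 115 s, if anything falls off the work surface, if the arm or the gripper's body presses on something with over 40 N, if the wrist force passes 120 N, or if a joint passes its speed limit or range.

## Working session

There is one attempt and no reset: what is moved stays moved. The work goes in short steps, Python scripts to look and compute and a shell command to move; the robot and the scene stay as the last step left them, time stands still between calls to the robot, and variables do not carry over. Pictures are saved under pics/ and viewed, at most 14 in all, crops included, and the job is handed in when it is done.

```bash
ls; mkdir -p pics
cat > h.py <<'E'
import numpy as np, cv2
from station import arm
from scipy.spatial.transform import Rotation as Ro
def pts(cam, depth, mask, st=None):
    c=arm.get_calibration(cam); K=np.array(c["mtx"]); k1=c["k1"]
    v,u=np.nonzero(mask&(depth>0)); d=depth[v,u]
    p=cv2.undistortPoints(np.c_[u,v].astype(float)[:,None],K,np.array([k1,0,0,0.]))[:,0]
    P=np.c_[p*d[:,None],d]
    if cam=="wrist":
        M=np.array(c["mount"]); P=P@M[:3,:3].T+M[:3,3]
        return P@Ro.from_euler('xyz',st["ee_rot"]).as_matrix().T+np.array(st["eef_pos"])
    return (P-np.array(c["t"]))@np.array(c["R"])
E
python3 - <<'E'
from h import *
s=arm.get_state(); print(s, arm.hold_point_z)
for n in("scene","side","wrist"):
    im,d=arm.grab_frame(n); cv2.imwrite(f"pics/{n}0.png",im[...,::-1]); np.save(f"{n}d.npy",d)
    for th in("stand_seat","insert_flange","plate_mid","disc_mid","contact_post","square_mid","bar_mid"):
        try: print(n,th,[(r["extent"],round(r["score"],2)) for r in arm.recognise(th,n)][:3])
        except Exception as e: print(n,th,e)
E
```

```text
pics
{'t': 0.0, 'q': array([-1.02090550e+00,  3.59369062e-01,  1.10435766e-02, -3.84191193e-04,
       -1.22407808e+00, -2.88079983e-01]), 'qd': array([-3.98141191e-04, -2.60065519e-04, -2.05623086e-04, -1.84646757e-05,
       -1.09372142e-03,  9.28330276e-05]), 'joint_efforts': array([ 1.08209399e-03, -5.82713950e+01,  2.93052542e+01,  6.99670315e+00,
        6.77254808e-03, -2.28512208e-04]), 'eef_pos': array([ 0.1745524 , -0.65152576,  0.22562142]), 'ee_rot': array([ 3.13994903e+00, -1.10404153e-04, -2.87991257e+00]), 'force': array([ 0.55140511, -0.32293983, -0.43253181]), 'moment': array([0.01596082, 0.05988429, 0.03019148]), 'gripper_force': 0.0, 'width': 0.08728972601603056} 0.0188
scene stand_seat [([176.8, 233.3, 100.0, 97.1], 0.76)]
scene insert_flange [([382.6, 200.5, 30.5, 29.8], 0.97)]
scene plate_mid [([408.0, 185.8, 59.2, 36.4], 0.75)]
scene disc_mid [([306.8, 307.3, 26.7, 27.9], 0.91), ([344.8, 231.0, 19.1, 22.3], 0.76), ([302.6, 275.1, 22.0, 27.7], 0.63)]
scene contact_post [([392.6, 152.7, 18.8, 30.1], 0.52), ([384.3, 202.9, 26.7, 26.2], 0.15)]
scene square_mid [([350.6, 181.3, 25.7, 14.8], 0.61)]
scene bar_mid [([312.8, 193.3, 10.3, 24.6], 0.61)]
side stand_seat [([309.3, 201.8, 70.9, 42.8], 0.86)]
side insert_flange [([263.2, 300.6, 32.6, 29.6], 0.61)]
side plate_mid [([230.9, 347.1, 55.8, 34.6], 0.82)]
side disc_mid [([287.7, 276.6, 17.3, 17.8], 0.64), ([285.1, 243.6, 18.5, 14.8], 0.61), ([261.0, 226.2, 18.0, 19.8], 0.54)]
side contact_post [([313.6, 357.9, 22.8, 27.8], 0.85)]
side square_mid [([325.2, 320.5, 23.9, 22.5], 0.97), ([312.1, 356.4, 24.0, 28.4], 0.74), ([348.4, 281.2, 14.2, 23.3], 0.19)]
side bar_mid [([345.0, 280.3, 16.7, 24.4], 0.68)]
wrist stand_seat []
wrist insert_flange []
wrist plate_mid []
wrist disc_mid []
wrist contact_post []
wrist square_mid []
wrist bar_mid []
```

View pics/scene0.png

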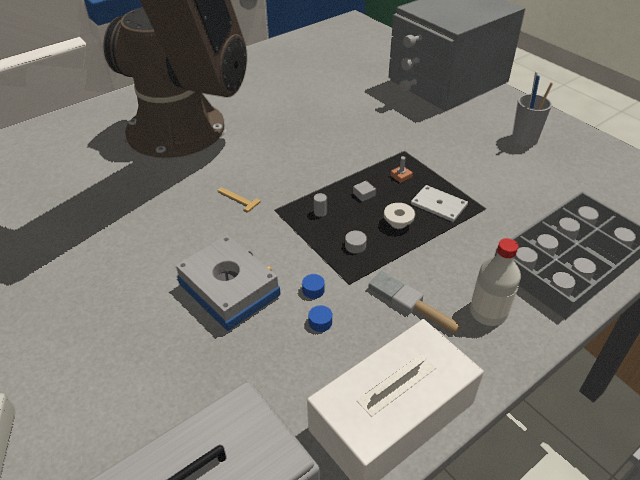

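View pics/side0.png

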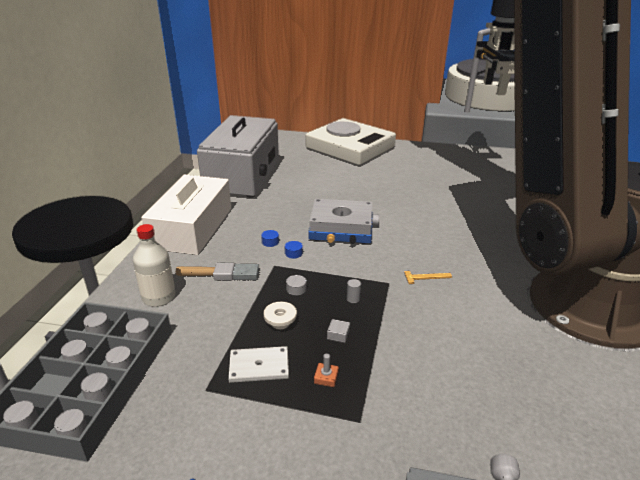

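Run:
```python
from h import *
T=["stand_seat","insert_flange","plate_mid","disc_mid","contact_post","square_mid","bar_mid"]
for n in("scene","side"):
    im,d=arm.grab_frame(n)
    for th in T:
        for r in arm.trace(th,n)[:3]:
            m=cv2.erode(r["mask"].astype(np.uint8),np.ones((2,2)))>0
            P=pts(n,d,m)
            if len(P)<5: continue
            zt=np.percentile(P[:,2],90)
            Q=P[P[:,2]>zt-.006]
            rgb=np.median(im[m],axis=0)
            rect=cv2.minAreaRect((Q[:,:2]*1000).astype(np.float32))
            print(n,th,round(r["score"],2),"top",round(zt,3),"rect",np.round(rect[0],0),np.round(rect[1],0),round(rect[2]),"rgb",rgb,[int(x) for x in r["extent"]])
```

```text
scene stand_seat 0.56 top 0.058 rect [ 526. -168.] [142. 113.] 6 rgb [163. 159. 154.] [175, 231, 105, 99]
scene insert_flange 0.8 top 0.036 rect [584. 183.] [56. 56.] 45 rgb [213. 206. 191.] [386, 201, 26, 27]
scene insert_flange 0.27 top 0.045 rect [463.  84.] [22. 24.] 52 rgb [78. 77. 75.] [316, 193, 8, 22]
scene plate_mid 0.82 top 0.015 rect [591. 289.] [98. 69.] 18 rgb [202. 198. 190.] [409, 185, 57, 37]
scene disc_mid 0.73 top 0.025 rect [616. -52.] [35. 36.] 21 rgb [ 54.  97. 171.] [301, 275, 23, 24]
scene disc_mid 0.63 top 0.025 rect [678. -86.] [38. 37.] 3 rgb [ 55.  97. 171.] [309, 304, 24, 34]
scene disc_mid 0.59 top 0.028 rect [577.  78.] [36. 39.] 49 rgb [165. 161. 156.] [344, 230, 20, 20]
scene contact_post 0.72 top 0.058 rect [ 527. -169.] [141. 111.] 5 rgb [163. 159. 154.] [171, 234, 107, 94]
scene contact_post 0.49 top 0.025 rect [478. 291.] [31. 27.] 82 rgb [112.  80.  72.] [392, 158, 20, 24]
scene square_mid 0.84 top 0.026 rect [474. 188.] [33. 34.] 80 rgb [142.5 138.  133.5] [352, 179, 22, 19]
scene bar_mid 0.58 top 0.045 rect [462.  83.] [22. 23.] 18 rgb [78. 76. 
[... 428 characters left out ...]

side disc_mid 0.84 top 0.024 rect [614. -49.] [35. 36.] 9 rgb [ 43.  74. 141.] [285, 243, 17, 17]
side disc_mid 0.81 top 0.023 rect [679. -80.] [34. 35.] 37 rgb [ 44.  67. 133.] [261, 227, 16, 20]
side disc_mid 0.35 top 0.057 rect [ 524. -167.] [136. 114.] 5 rgb [127. 120. 138.] [309, 198, 67, 48]
side contact_post 0.59 top 0.036 rect [476. 295.] [8. 7.] 7 rgb [175. 117.  80.] [311, 355, 28, 27]
side contact_post 0.16 top 0.013 rect [590. 289.] [94. 66.] 17 rgb [230. 226. 218.] [227, 347, 61, 34]
side square_mid 0.79 top 0.025 rect [472. 191.] [34. 32.] 86 rgb [177. 171. 168.] [326, 320, 20, 23]
side bar_mid 0.86 top 0.044 rect [461.  85.] [21. 23.] 9 rgb [114. 110. 107.] [347, 279, 13, 23]
```

The scene shows the grey disc at (355,242) on the black mat. It could be confused with the two blue discs at (313,286) and (320,318), the bar end at (320,205), the square at (364,190) and the grey rounds in the tray at about (526,255)–(624,235). By the description (plain steel, widest of the three samples, on the mat) I choose (355,242), and a crop will confirm it. In the side view it is at (296,285).

```bash
cat >> h.py <<'E'
def go(x,y,z,yawdeg):
    s=arm.get_state(); R=Ro.from_euler('xyz',s["ee_rot"]).as_matrix()
    d=R.T@(np.array([x,y,z])-s["eef_pos"])/.025
    dy=-(yawdeg-np.degrees(s["ee_rot"][2])); dy=(dy+180)%360-180
    print("at",np.round(s["eef_pos"],4),np.round(np.degrees(s["ee_rot"]),1),"q",np.round(s["q"],2),"t",round(s["t"],2),"ROW",np.round(d,2),round(dy/5,2))
E
python3 - <<'E'
from h import *
print(np.round(arm.get_calibration("wrist")["mount"],3))
im=cv2.imread("pics/scene0.png"); cv2.imwrite("pics/crop.png",cv2.resize(im[165:340,290:430],None,fx=3.4,fy=3.4,interpolation=cv2.INTER_CUBIC))
go(.5,-.17,.3,-90)
E
```

```text
[[-0.001 -0.951 -0.309  0.085]
 [ 1.    -0.    -0.001  0.001]
 [ 0.    -0.309  0.951 -0.159]
 [ 0.     0.     0.     1.   ]]
at [ 0.1747 -0.652   0.2265] [ 180.   -0. -165.] q [-1.02  0.36  0.01 -0.   -1.22 -0.29] t 2.0 ROW [-17.56  15.25  -2.94] -15.0
```

View pics/crop.png

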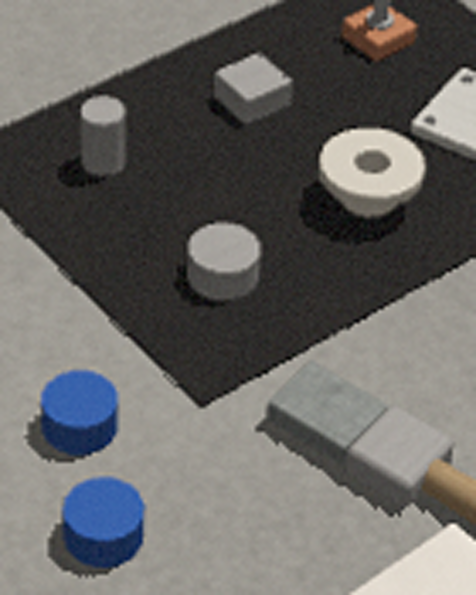

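The crop confirms the choice: plain grey disc at crop (224,260), with the blue look-alikes at (79,410) and (103,520).

```bash
python3 -m crank '[[[-17.6,15.2,-1.5,-15],[-17.6,15.2,-1.5,-15],[-17.6,15.2,-1.5,-15],[-17.6,15.2,-1.5,-15],[-17.6,15.2,-1.5,-15],[-17.6,15.2,-1.5,-15],[-17.6,15.2,-1.5,-15],[-17.6,15.2,-1.5,-15],[-17.6,15.2,-1.5,-15],[-17.6,15.2,-1.5,-15],[-17.6,15.2,-1.5,-15],[-17.6,15.2,-1.5,-15]]]'
python3 -m crank '[[[0,0,0,0],[0,0,0,0]]]'
cat >> h.py <<'E'
def look(name,things):
    s=arm.get_state(); im,d=arm.grab_frame("wrist"); cv2.imwrite(f"pics/{name}.png",im[...,::-1])
    out={}
    for th in things:
        for r in arm.trace(th,"wrist")[:2]:
            m=cv2.erode(r["mask"].astype(np.uint8),np.ones((3,3)))>0
            P=pts("wrist",d,m,s)
            if len(P)<20: continue
            zt=np.percentile(P[:,2],80); Q=P[abs(P[:,2]-zt)<.004]
            xy=(Q[:,:2]*1000).astype(np.float32); rect=cv2.minAreaRect(xy); c=cv2.minEnclosingCircle(xy)
            print(th,round(r["score"],2),"top",round(float(np.median(Q[:,2])),4),"rect",np.round(rect[0],1),np.round(rect[1],1),round(rect[2],1),"circ",np.round(c[0],1),round(c[1],1),"rgb",np.median(im[m],axis=0),[int(x) for x in r["extent"]])
    return s,im,d
E
python3 - <<'E'
from h import *
s,im,d=look("w1",["stand_seat"]); go(.5,-.17,.3,-90)
# well: points below deck inside the deck area
P=pts("wrist",d,d>0,s); D=P[abs(P[:,2]-.056)<.006]
rect=cv2.minAreaRect((D[:,:2]*1000).astype(np.float32)); print(rect, np.median(D[:,2]))
E
```

```text
t: 3.5
eef_pos: [0.5008, -0.1717, 0.264]
ee_rot: [3.141, -0.0, -1.571]
force: [-0.4, -1.2, -0.4]
width: 0.0875
gripper_force: 0.0
t: 3.75
eef_pos: [0.5009, -0.1719, 0.2641]
ee_rot: [-3.141, 0.0, -1.572]
force: [-0.7, -0.1, 0.1]
width: 0.0875
gripper_force: 0.0
stand_seat 0.58 top 0.0555 rect [ 524.8 -170. ] [139.5 111.1] 5.3 circ [ 524.6 -170.4] 87.2 rgb [220. 215. 214.] [203, 130, 178, 140]
at [ 0.501  -0.1716  0.2641] [-180.    -0.   -90.1] q [ 0.04  0.09 -0.25  0.   -1.23 -0.04] t 3.85 ROW [-0.07  0.04 -1.44] -0.01
((653.5022583007812, -229.84999084472656), (381.30914306640625, 278.3298645019531), 9.157939910888672) 0.05550103005235921
```

View pics/w1.png

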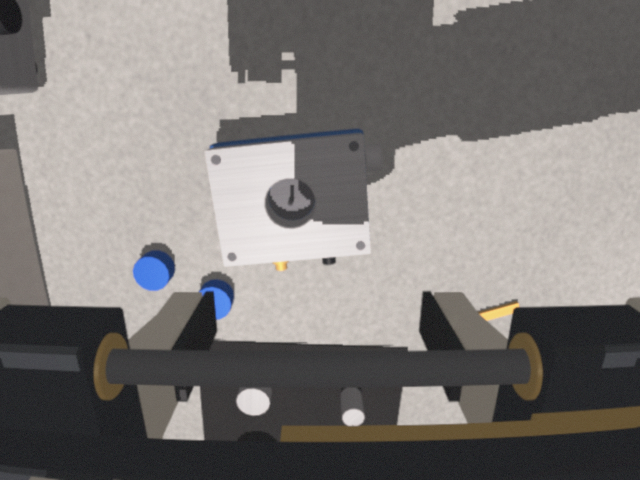

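The wrist view shows the well centred near (291,202), with the deck corners at (207,150), (362,130), (370,253) and (224,265). Next I measure the well itself and head for the mat.

Run:
```python
from h import *
s=arm.get_state(); im,d=arm.grab_frame("wrist")
sub=np.zeros(d.shape,bool); sub[165:240,255:330]=1
P=pts("wrist",d,sub,s); D=P[abs(P[:,2]-.0555)<.004]
# rim: deck points nearest to centre guess, per angle
c=np.array([.525,-.170])
for _ in range(6):
    v=D[:,:2]-c; a=np.arctan2(v[:,1],v[:,0]); r=np.hypot(*v.T); k=((a+np.pi)/(2*np.pi)*36).astype(int)%36
    ok=r>.012
    E=np.array([D[ok&(k==i)][np.argmin(r[ok&(k==i)]),:2] for i in range(36) if (ok&(k==i)).any()])
    A=np.c_[2*E,np.ones(len(E))]; x=np.linalg.lstsq(A,(E**2).sum(1),rcond=None)[0]; c=x[:2]
print(c,np.sqrt(x[2]+c@c))
go(.58,.18,.25,-90)
```

```text
[ 0.52545894 -0.16996578] 0.02286052578401588
at [ 0.5011 -0.1715  0.2641] [-180.    0.  -90.] q [ 0.04  0.09 -0.25 -0.   -1.23 -0.04] t 3.9 ROW [-14.06  -3.15   0.56] -0.01
```

```bash
python3 -m crank '[[[-14,-3.1,0.5,0],[-14,-3.1,0.5,0],[-14,-3.1,0.5,0],[-14,-3.1,0.5,0],[-14,-3.1,0.5,0],[-14,-3.1,0.5,0],[-14,-3.1,0.5,0],[-14,-3.1,0.5,0],[-14,-3.1,0.5,0]]]'
python3 -m crank '[[[0,0,0,0],[0,0,0,0]]]'
python3 - <<'E'
from h import *
look("w2",["insert_flange","plate_mid","disc_mid","contact_post","square_mid","bar_mid"]); go(.583,.184,.1,-90)
E
```

```text
t: 5.03
eef_pos: [0.5787, 0.1779, 0.2518]
ee_rot: [-3.141, 0.0, -1.572]
force: [1.0, -0.5, -0.2]
width: 0.0879
gripper_force: 0.0
t: 5.28
eef_pos: [0.5789, 0.1783, 0.2519]
ee_rot: [-3.141, 0.0, -1.572]
force: [0.7, -0.2, -1.2]
width: 0.0875
gripper_force: 0.0
insert_flange 0.86 top 0.0334 rect [581.4 181.7] [57.9 56.2] 88.8 circ [580.8 182. ] 29.5 rgb [247. 247. 247.] [282, 168, 64, 65]
plate_mid 0.61 top 0.0115 rect [590.7 287.4] [94.9 63.8] 16.9 circ [590.6 286.4] 55.6 rgb [247. 247. 247.] [253, 255, 101, 73]
disc_mid 0.58 top 0.0256 rect [577.3  76.6] [36.2 36.7] 47.4 circ [577.2  76.1] 19.0 rgb [239.  235.5 235. ] [294, 62, 47, 46]
contact_post 0.77 top 0.0174 rect [475.8 291.1] [34.5 31.4] 87.8 circ [475.8 290.6] 21.7 rgb [220. 152. 114.] [397, 280, 33, 34]
square_mid 0.62 top 0.0234 rect [472.6 188.7] [34.2 32.8] 85.9 circ [472.5 187.9] 21.8 rgb [241. 238. 238.] [405, 183, 43, 42]
bar_mid 0.62 top 0.0435 rect [461.  83.] [24.  23.4] 32.1 circ [461.   82.7] 12.6 rgb [117. 113. 114.] [430, 74, 40, 33]
at [0.5788 0.1789 0.2515] [180.  -0. -90.] q [ 0.62  0.23 -0.11 -0.   -1.23 -0.62] t 5.62 ROW [-0.2  -0.17  6.06] 0.0
```

View pics/w2.png

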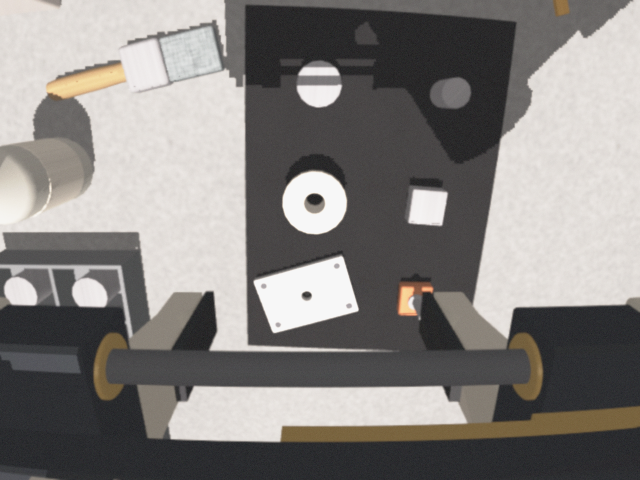

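View: insert at (314,202), plate at (306,295), disc at (319,84), contact block at (416,300), square at (427,205), bar at (452,93). All of them agree with the fixed cameras, and the mat is about 3 mm thick. Now I descend on the insert.

```bash
python3 -m crank '[[[-0.12,-0.1,2,0],[-0.12,-0.1,4,0],[-0.12,-0.1,6,0],[-0.12,-0.1,8,0],[-0.12,-0.1,9.04,0],[-0.12,-0.1,9.04,0],[-0.12,-0.1,9.04,0],[-0.12,-0.1,9.04,0]]]'
python3 - <<'E'
from h import *
go(.5814,.1818,.0255,-90)
E
```

```text
t: 6.62
eef_pos: [0.5823, 0.1826, 0.0273]
ee_rot: [-3.139, 0.002, -1.571]
force: [-0.5, -0.4, 0.2]
width: 0.0877
gripper_force: 0.0
at [0.5823 0.1826 0.0273] [-1.799e+02  1.000e-01 -9.000e+01] q [ 0.62  0.45 -0.37  0.   -0.76 -0.62] t 6.62 ROW [0.03 0.04 0.07] 0.0
```

```bash
python3 -m crank '[[[0.03,0.04,0.07,0],[0.03,0.04,0.07,0],[0.03,0.04,0.07,0],[0.03,0.04,0.07,0],[0.03,0.04,0.07,0],[0.03,0.04,0.07,0],[0.03,0.04,0.07,0],[0.03,0.04,0.07,0]]]' 1 20
python3 - <<'E'
from h import *
go(.5255,-.17,.125,-90)
E
```

```text
t: 7.62
eef_pos: [0.5806, 0.1813, 0.024]
ee_rot: [-3.141, 0.0, -1.571]
force: [1.1, -0.2, 3.1]
width: 0.0584
gripper_force: 20.0
at [0.5806 0.1813 0.024 ] [-180.    0.  -90.] q [ 0.62  0.45 -0.37  0.   -0.75 -0.62] t 7.62 ROW [14.05  2.2  -4.04] 0.0
```

```bash
python3 -m crank '[[[0,0,-2,0],[0,0,-4,0],[2,0.3,-4,0],[4,0.6,-4,0],[6,0.9,-4,0],[8,1.2,-4,0],[10,1.5,-4,0],[12,1.9,-4,0],[13.5,2.1,-4,0],[14,2.2,-4,0],[14,2.2,-4,0],[14,2.2,-4,0]]]'
python3 -m crank '[[[0,0,0,0],[0,0,0,0]]]'
python3 - <<'E'
from h import *
s,im,d=look("w3",["insert_flange"]); go(.5255,-.17,.0765,-90)
E
```

```text
t: 9.12
eef_pos: [0.5254, -0.1681, 0.1236]
ee_rot: [3.141, 0.0, -1.57]
force: [0.3, 0.1, -1.3]
width: 0.0589
gripper_force: 20.0
t: 9.38
eef_pos: [0.5255, -0.1681, 0.1238]
ee_rot: [-3.142, 0.0, -1.57]
force: [-0.0, -1.1, -0.8]
width: 0.0585
gripper_force: 20.0
insert_flange 0.57 top 0.133 rect [ 524.5 -175.3] [42.7 58. ] 88.5 circ [ 524.4 -167.6] 29.4 rgb [165. 156. 146.] [242, 247, 149, 102]
at [ 0.5255 -0.1683  0.1238] [-180.    0.  -90.] q [ 0.04  0.25 -0.4  -0.   -0.92 -0.04] t 9.47 ROW [ 0.07 -0.    1.89] 0.01
```

View pics/w3.png

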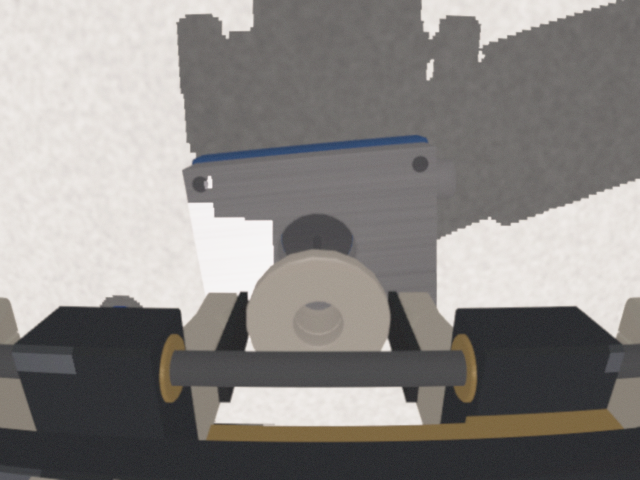

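The insert is held level at (318,320), with the well behind it at (317,240). I shift 2 mm and lower it.

```bash
python3 -m crank '[[[0.08,-0.02,0.3,0],[0.08,-0.02,0.6,0],[0.08,-0.02,1,0],[0.08,-0.02,1.4,0],[0.08,-0.02,1.8,0],[0.08,-0.02,2.1,0],[0.08,-0.02,2.3,0],[0.08,-0.02,2.5,0],[0.08,-0.02,2.6,0],[0.08,-0.02,2.65,0],[0.08,-0.02,2.65,0]]]'
python3 - <<'E'
from h import *
go(.5255,-.17,.056,-90)
s,im,d=look("w4",["insert_flange"])
E
```

```text
t: 10.85
eef_pos: [0.5259, -0.1708, 0.0577]
ee_rot: [-3.141, 0.0, -1.571]
force: [-0.2, 0.3, -1.0]
width: 0.0586
gripper_force: 20.0
at [ 0.5259 -0.1708  0.0577] [-180.    0.  -90.] q [ 0.04  0.33 -0.47  0.   -0.77 -0.04] t 10.85 ROW [-0.03  0.02  0.07] -0.0
insert_flange 0.89 top 0.0668 rect [ 525. -178.] [42.8 57.7] 89.9 circ [ 524.9 -170.4] 29.3 rgb [168. 159. 148.] [244, 248, 147, 104]
```

```bash
python3 -m crank '[[[0,0,0.04,0],[0,0,0.04,0]]]'
python3 -m crank '[[[0,0,0,0],[0,0,0,0],[0,0,0,0],[0,0,0,0],[0,0,0,0]]]' 0
python3 -m crank '[[[0,0,-2,0],[0,0,-4,0],[0,0,-6,0],[0,0,-6,0],[0,0,-6,0],[0,0,-6,0]]]'
python3 - <<'E'
from h import *
s,im,d=look("w5",["insert_flange"]); go(.5907,.2875,.2,-163)
E
```

```text
t: 11.2
eef_pos: [0.5258, -0.1708, 0.0565]
ee_rot: [3.142, 0.0, -1.571]
force: [-0.0, 0.3, -1.1]
width: 0.0585
gripper_force: 20.0
t: 11.82
eef_pos: [0.5259, -0.1708, 0.0566]
ee_rot: [-3.142, -0.0, -1.571]
force: [-0.2, 0.4, 0.3]
width: 0.0874
gripper_force: 0.0
t: 12.58
eef_pos: [0.5251, -0.1708, 0.2053]
ee_rot: [3.139, 0.0, -1.571]
force: [-0.8, 0.1, 0.6]
width: 0.0876
gripper_force: 0.0
insert_flange 0.86 top 0.0655 rect [ 524.9 -170. ] [57.3 57.2] 70.6 circ [ 525.  -169.7] 29.4 rgb [141. 134. 125.] [274, 182, 80, 79]
at [ 0.5253 -0.1707  0.2054] [179.9   0.  -90. ] q [ 0.04  0.17 -0.29 -0.   -1.11 -0.04] t 12.68 ROW [-18.33  -2.62   0.21] 14.6
```

The insert is seated: top at 65.5 mm, on axis. Next, the plate.

```bash
python3 -m crank '[[[-18.3,-2.6,0,14.6],[-18.3,-2.6,0,14.6],[-18.3,-2.6,0,14.6],[-18.3,-2.6,0,14.6],[-18.3,-2.6,0,14.6],[-18.3,-2.6,0,14.6],[-18.3,-2.6,0,14.6],[-18.3,-2.6,0,14.6],[-18.3,-2.6,0,14.6],[-18.3,-2.6,0,14.6],[-18.3,-2.6,0,14.6],[-18.3,-2.6,0,14.6]]]'
python3 -m crank '[[[0,0,0,0],[0,0,0,0]]]'
python3 - <<'E'
from h import *
s,im,d=look("w6",["plate_mid"]); go(.5907,.2875,.0055,-163)
E
```

```text
t: 14.18
eef_pos: [0.591, 0.2857, 0.2069]
ee_rot: [3.141, 0.0, -2.846]
force: [-1.3, 0.1, -0.5]
width: 0.0877
gripper_force: 0.0
t: 14.42
eef_pos: [0.5909, 0.2864, 0.2068]
ee_rot: [3.141, 0.0, -2.845]
force: [-0.3, 0.1, 0.7]
width: 0.0878
gripper_force: 0.0
plate_mid 0.78 top 0.0116 rect [590.5 288. ] [96.6 64.2] 16.5 circ [589.6 287.5] 55.7 rgb [247. 247. 247.] [280, 146, 77, 109]
at [0.5909 0.2866 0.2067] [ 180.    0. -163.] q [ 0.75  0.34 -0.06 -0.   -1.17 -2.02] t 14.53 ROW [-0.    0.04  8.05] -0.0
```

```bash
python3 -m crank '[[[0,0.05,2,0],[0,0.05,4,0],[0,0.05,6,0],[0,0.05,7,0],[0,0.05,7.7,0],[0,0.05,7.97,0],[0,0.05,7.97,0],[0,0.05,7.97,0],[0,0.05,7.97,0]]]'
python3 -m crank '[[[0,0,0,0],[0,0,0,0],[0,0,0,0],[0,0,0,0],[0,0,0,0],[0,0,0,0]]]' 1 35
python3 - <<'E'
from h import *
go(.5907,.2875,.0055,-163)
E
```

```text
t: 15.65
eef_pos: [0.5909, 0.2883, 0.0084]
ee_rot: [3.141, 0.002, -2.845]
force: [-0.2, -0.0, 0.0]
width: 0.0874
gripper_force: 0.0
t: 16.4
eef_pos: [0.5905, 0.2879, 0.0074]
ee_rot: [-3.142, 0.0, -2.845]
force: [-0.5, 0.2, 2.8]
width: 0.0632
gripper_force: 35.0
at [0.5905 0.2879 0.0074] [-180.    0. -163.] q [ 0.75  0.53 -0.27  0.   -0.77 -2.02] t 16.4 ROW [-0.   -0.02  0.08] 0.0
```

```bash
python3 -m crank '[[[0,0,0,0],[0,0,0,0],[0,0,0.08,0],[0,0,0.08,0]]]' 0.1
python3 -m crank '[[[0,0,0,0],[0,0,0,0],[0,0,0,0],[0,0,0,0],[0,0,0,0],[0,0,0,0]]]' 1 35
python3 -m crank '[[[0,0,-1,0],[0,0,-2.5,0],[0,0,-4,0],[0,0,-5,0],[0,0,-5,0],[0,0,-5,0]]]'
python3 - <<'E'
from h import *
s,im,d=look("w7",["plate_mid"]); go(.5255,-.17,.135,-174.7)
E
```

```text
t: 16.9
eef_pos: [0.5903, 0.2878, 0.005]
ee_rot: [-3.141, -0.0, -2.845]
force: [0.8, -0.3, 0.1]
width: 0.0788
gripper_force: 0.0
t: 17.65
eef_pos: [0.5905, 0.2879, 0.0053]
ee_rot: [3.142, -0.0, -2.845]
force: [0.4, -0.4, 0.7]
width: 0.0634
gripper_force: 35.0
t: 18.4
eef_pos: [0.5895, 0.2874, 0.1288]
ee_rot: [-3.141, -0.002, -2.845]
force: [0.8, 0.0, -3.3]
width: 0.0635
gripper_force: 35.0
plate_mid 0.65 top 0.135 rect [589.5 287.9] [97.2 63.7] 16.5 circ [588.9 288. ] 56.9 rgb [154. 149. 146.] [233, 204, 167, 207]
at [0.5895 0.2873 0.1285] [-179.9   -0.2 -163. ] q [ 0.75  0.4  -0.16 -0.   -1.01 -2.02] t 18.5 ROW [  7.79 -16.75  -0.22] 2.34
```

```bash
python3 -m crank '[[[7.8,-16.75,-0.2,2.25],[7.8,-16.75,-0.2,2.25],[7.8,-16.75,-0.2,2.25],[7.8,-16.75,-0.2,2.25],[7.8,-16.75,-0.2,2.25],[7.8,-16.75,-0.2,2.25],[7.8,-16.75,-0.2,2.25],[7.8,-16.75,-0.2,2.25],[7.8,-16.75,-0.2,2.25],[7.8,-16.75,-0.2,2.25],[7.8,-16.75,-0.2,2.25],[7.8,-16.75,-0.2,2.25]]]'
python3 -m crank '[[[0,0,0,0],[0,0,0,0]]]'
python3 - <<'E'
from h import *
s,im,d=look("w8",["plate_mid"]); go(.5255,-.17,.0665,-174.2)
E
```

```text
t: 20.0
eef_pos: [0.5266, -0.1687, 0.1352]
ee_rot: [3.142, -0.0, -3.04]
force: [0.4, 0.3, -2.8]
width: 0.0631
gripper_force: 35.0
t: 20.25
eef_pos: [0.5265, -0.1693, 0.1354]
ee_rot: [3.142, 0.0, -3.041]
force: [0.3, -0.8, -3.4]
width: 0.0633
gripper_force: 35.0
plate_mid 0.72 top 0.1416 rect [ 526.4 -169. ] [96.9 63.7] 5.5 circ [ 526.2 -168.9] 57.0 rgb [151. 146. 143.] [232, 200, 171, 212]
at [ 0.5264 -0.1695  0.1353] [ 180.     0.  -174.2] q [ 0.04  0.24 -0.38 -0.   -0.95 -1.51] t 20.35 ROW [ 0.04 -0.02  2.75] -0.01
```

View pics/w8.png

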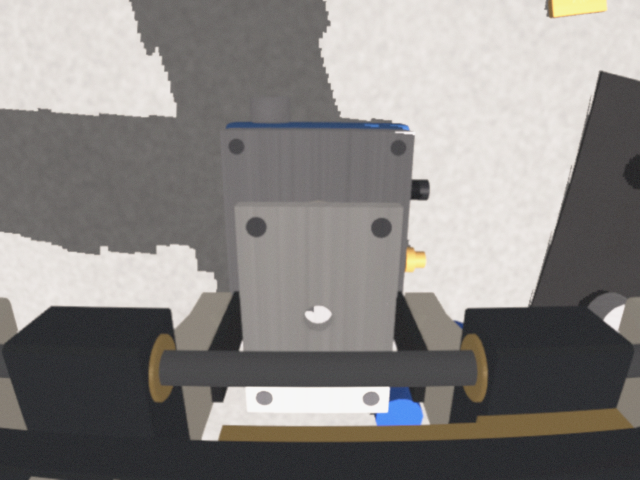

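The plate is level in the fingers, hole at (318,315), and parallel to the deck below.

```bash
python3 -m crank '[[[0.04,-0.03,0.6,0],[0.04,-0.03,1.2,0],[0.04,-0.03,1.8,0],[0.04,-0.03,2.2,0],[0.04,-0.03,2.5,0],[0.04,-0.03,2.6,0],[0.04,-0.03,2.66,0],[0.04,-0.03,2.69,0],[0.04,-0.03,2.69,0],[0.04,-0.03,2.69,0]]]'
python3 - <<'E'
from h import *
s,im,d=look("w9",["plate_mid"]); go(.5255,-.17,.0665,-174.2)
E
```

```text
t: 21.6
eef_pos: [0.5256, -0.1704, 0.0683]
ee_rot: [-3.142, 0.0, -3.041]
force: [-1.0, 0.4, -3.0]
width: 0.0631
gripper_force: 35.0
plate_mid 0.7 top 0.0745 rect [ 525.5 -169.9] [96.8 63.9] 5.4 circ [ 524.9 -170. ] 56.9 rgb [154. 149. 146.] [233, 201, 169, 210]
at [ 0.5256 -0.1704  0.0682] [-180.     0.  -174.2] q [ 0.04  0.32 -0.46  0.   -0.8  -1.51] t 21.7 ROW [0.   0.02 0.07] -0.01
```

```bash
python3 -m crank '[[[0,0,0.03,0],[0,0,0.04,0],[0,0,0.04,0]]]'
python3 -m crank '[[[0,0,0,0],[0,0,0,0],[0,0,0,0],[0,0,0,0],[0,0,0,0]]]' 0
python3 -m crank '[[[0,0,-2,0],[0,0,-4,0],[0,0,-5.5,0],[0,0,-5.5,0],[0,0,-5.5,0],[0,0,-5.5,0]]]'
python3 - <<'E'
from h import *
s,im,d=look("w10",["plate_mid"]); go(.5773,.0767,.2,-90)
E
```

```text
t: 22.08
eef_pos: [0.5256, -0.1704, 0.0673]
ee_rot: [-3.142, 0.0, -3.041]
force: [-0.3, 0.2, -0.1]
width: 0.0631
gripper_force: 35.0
t: 22.7
eef_pos: [0.5255, -0.1704, 0.0671]
ee_rot: [-3.142, 0.0, -3.041]
force: [-0.8, 0.3, 0.5]
width: 0.0875
gripper_force: 0.0
t: 23.45
eef_pos: [0.5248, -0.1703, 0.2033]
ee_rot: [3.141, -0.002, -3.041]
force: [-0.1, 0.6, -1.1]
width: 0.0878
gripper_force: 0.0
plate_mid 0.83 top 0.0736 rect [ 525.3 -170.3] [95.9 62.9] 5.3 circ [ 525.3 -170.4] 56.2 rgb [134. 130. 127.] [268, 158, 95, 131]
at [ 0.525  -0.1704  0.2035] [ 1.800e+02 -1.000e-01 -1.743e+02] q [ 0.04  0.18 -0.29 -0.   -1.1  -1.51] t 23.55 ROW [-3.07  9.62  0.13] -16.85
```

The plate is placed: top at 73.6 mm, 0.4 mm off axis, in line. Next, the disc.

```bash
python3 -m crank '[[[-3.1,9.6,0,-16.85],[-3.1,9.6,0,-16.85],[-3.1,9.6,0,-16.85],[-3.1,9.6,0,-16.85],[-3.1,9.6,0,-16.85],[-3.1,9.6,0,-16.85],[-3.1,9.6,0,-16.85],[-3.1,9.6,0,-16.85],[-3.1,9.6,0,-16.85],[-3.1,9.6,0,-16.85],[-3.1,9.6,0,-16.85]]]' 0.3
python3 - <<'E'
from h import *
s,im,d=look("w11",["disc_mid","bar_mid"]); go(.5773,.0767,.012,-90)
E
```

```text
t: 24.92
eef_pos: [0.5785, 0.0761, 0.2044]
ee_rot: [3.141, -0.0, -1.573]
force: [0.2, 0.5, -0.4]
width: 0.0617
gripper_force: 0.0
disc_mid 0.78 top 0.0255 rect [577.4  75.6] [36.9 38.4] 0.5 circ [577.2  75.6] 19.4 rgb [246. 245. 245.] [295, 180, 47, 49]
disc_mid 0.77 top 0.0225 rect [677.4 -76.8] [21.3 39.3] 87.8 circ [677.1 -85.3] 19.7 rgb [ 87. 152. 245.] [160, 0, 57, 36]
bar_mid 0.91 top 0.0435 rect [460.5  82.5] [23.5 24.5] 51.6 circ [460.5  82.7] 12.7 rgb [119. 116. 116.] [438, 198, 39, 38]
at [0.5786 0.0761 0.2046] [-180.     0.   -90.1] q [ 0.47  0.22 -0.23 -0.   -1.12 -0.47] t 25.07 ROW [-0.02  0.05  7.7 ] -0.01
```

```bash
python3 -m crank '[[[0.01,0.05,2,0],[0.01,0.05,4,0],[0.01,0.05,6,0],[0.01,0.05,7.2,0],[0.01,0.05,7.8,0],[0.01,0.05,7.8,0],[0.01,0.05,7.8,0],[0.01,0.05,7.8,0]]]'
python3 -m crank '[[[0,0,0,0],[0,0,0,0],[0,0,0,0],[0,0,0,0],[0,0,0,0],[0,0,0,0]]]' 1 25
python3 -m crank '[[[0,0,-1,0],[0,0,-3,0],[0,0,-5,0],[0,0,-6,0],[0,0,-6,0],[0,0,-6,0]]]'
python3 - <<'E'
from h import *
s,im,d=look("w12",["disc_mid"]); go(.5253,-.1703,.15,-90)
E
```

```text
t: 26.08
eef_pos: [0.5782, 0.0763, 0.011]
ee_rot: [-3.139, 0.001, -1.571]
force: [-0.6, -0.4, 0.2]
width: 0.0616
gripper_force: 0.0
t: 26.82
eef_pos: [0.5775, 0.076, 0.0098]
ee_rot: [-3.141, 0.0, -1.571]
force: [-0.9, 0.1, 5.0]
width: 0.0386
gripper_force: 25.0
t: 27.58
eef_pos: [0.5763, 0.0757, 0.158]
ee_rot: [3.139, -0.0, -1.571]
force: [0.6, -0.3, -2.3]
width: 0.0381
gripper_force: 25.0
disc_mid 0.84 top 0.0224 rect [677.1 -71.9] [11.4 33.1] 88.0 circ [676.9 -77.2] 16.5 rgb [ 87. 151. 245.] [135, 1, 65, 22]
disc_mid 0.77 top 0.0225 rect [613.4 -51.4] [36.4 38.5] 45.5 circ [613.3 -51.5] 19.6 rgb [ 52.  80. 138.] [230, 4, 61, 64]
at [0.5763 0.0756 0.1578] [ 1.798e+02 -1.000e-01 -9.000e+01] q [ 0.47  0.26 -0.29 -0.   -1.02 -0.47] t 27.68 ROW [9.83 2.04 0.33] -0.0
```

```bash
python3 -m crank '[[[9.8,2,0,0],[9.8,2,0,0],[9.8,2,0,0],[9.8,2,0,0],[9.8,2,0,0],[9.8,2,0,0],[9.8,2,0,0],[9.8,2,0,0],[9.8,2,0,0],[9.8,2,0,0]]]'
python3 - <<'E'
from h import *
s,im,d=look("w13",["disc_mid","plate_mid"]); go(.5253,-.1703,.0808,-90)
P=pts("wrist",d,d>0,s); D=P[np.hypot(P[:,0]-.5253,P[:,1]+.17)<.03]; D=D[(D[:,2]>.155)&(D[:,2]<.19)]; print(len(D),np.percentile(D[:,2],[5,25,50,75,95]),D[:,:2].min(0),D[:,:2].max(0))
E
```

```text
t: 28.92
eef_pos: [0.5274, -0.1687, 0.1596]
ee_rot: [-3.142, -0.0, -1.57]
force: [0.2, 0.1, -1.9]
width: 0.0384
gripper_force: 25.0
disc_mid 0.66 top 0.022 rect [ 675.7 -102.7] [ 8.1 28.3] 88.6 circ [675.8 -98.8] 14.2 rgb [ 45.  68. 119.] [113, 289, 55, 19]
disc_mid 0.6 top 0.1752 rect [ 526.6 -173.6] [29.6 37.8] 89.3 circ [ 526.6 -169.2] 19.6 rgb [120. 116. 117.] [268, 263, 98, 86]
plate_mid 0.86 top 0.0735 rect [ 525.5 -170.3] [95.2 64.1] 5.3 circ [ 524.7 -170.8] 55.9 rgb [156. 151. 148.] [234, 183, 163, 108]
at [ 0.5274 -0.169   0.1596] [-180.   -0.  -90.] q [ 0.04  0.22 -0.35  0.   -1.   -0.04] t 29.07 ROW [0.05 0.08 3.15] 0.0
9374 [0.16129416 0.17405415 0.17509884 0.17573118 0.18346547] [ 0.49675301 -0.18901049] [ 0.55387335 -0.15817683]
```

View pics/w13.png

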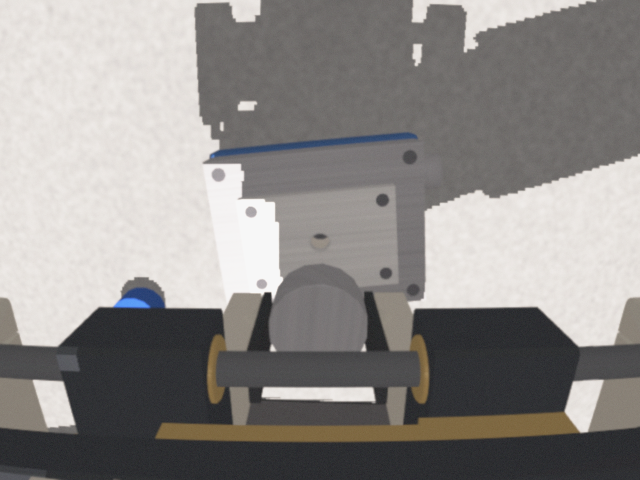

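The disc is held level at (318,320); the plate's hole shows at (320,241).

```bash
python3 -m crank '[[[0.05,0.06,0.6,0],[0.05,0.06,1.2,0],[0.05,0.06,1.8,0],[0.05,0.06,2.4,0],[0.05,0.06,2.8,0],[0.05,0.06,3,0],[0.05,0.06,3.1,0],[0.05,0.06,3.16,0],[0.05,0.06,3.16,0],[0.05,0.06,3.16,0]]]'
python3 - <<'E'
from h import *
s,im,d=look("w14",["disc_mid"]); go(.5253,-.1703,.08,-90)
E
```

```text
t: 30.32
eef_pos: [0.526, -0.1704, 0.0809]
ee_rot: [-3.141, -0.0, -1.571]
force: [-1.0, -0.3, -1.8]
width: 0.0384
gripper_force: 25.0
disc_mid 0.57 top 0.0965 rect [ 525.2 -175. ] [30.3 38.2] 88.7 circ [ 525.1 -170.2] 20.2 rgb [121. 118. 118.] [268, 262, 99, 88]
at [ 0.5259 -0.1704  0.0808] [-180.   -0.  -90.] q [ 0.04  0.3  -0.45  0.   -0.82 -0.04] t 30.43 ROW [-0.    0.03  0.03] 0.0
```

```bash
python3 -m crank '[[[0,0,0.04,0],[0,0,0.04,0]]]'
python3 -m crank '[[[0,0,0,0],[0,0,0,0],[0,0,0,0],[0,0,0,0]]]' 0.3
python3 -m crank '[[[0,0,-2,0],[0,0,-4,0],[0,0,-5,0],[0,0,-5,0],[0,0,-5,0],[0,0,-5,0]]]'
python3 - <<'E'
from h import *
s,im,d=look("w15",["disc_mid","plate_mid"]); go(.4758,.291,.2,-90)
E
```

```text
t: 30.68
eef_pos: [0.526, -0.1704, 0.0798]
ee_rot: [-3.141, -0.0, -1.571]
force: [-0.9, 0.7, 1.5]
width: 0.0381
gripper_force: 25.0
t: 31.18
eef_pos: [0.5258, -0.1704, 0.0795]
ee_rot: [3.142, -0.0, -1.571]
force: [0.4, 0.6, -0.4]
width: 0.061
gripper_force: 0.0
t: 31.92
eef_pos: [0.5252, -0.1703, 0.2034]
ee_rot: [3.14, 0.0, -1.571]
force: [0.0, 1.4, 0.5]
width: 0.0615
gripper_force: 0.0
disc_mid 0.58 top 0.0955 rect [ 525.  -170.6] [38.1 37.6] 73.4 circ [ 525.1 -170.4] 19.6 rgb [109. 105. 106.] [285, 198, 59, 61]
plate_mid 0.6 top 0.0736 rect [ 525.4 -170.3] [95.1 63.8] 5.2 circ [ 525.4 -170. ] 56.3 rgb [141. 137. 134.] [241, 176, 138, 96]
at [ 0.5255 -0.1704  0.2038] [179.9  -0.  -90. ] q [ 0.04  0.18 -0.29 -0.   -1.1  -0.04] t 32.08 ROW [-18.46   1.99   0.15] -0.0
```

```bash
python3 -m crank '[[[-18.4,2,0,0],[-18.4,2,0,0],[-18.4,2,0,0],[-18.4,2,0,0],[-18.4,2,0,0],[-18.4,2,0,0],[-18.4,2,0,0],[-18.4,2,0,0],[-18.4,2,0,0],[-18.4,2,0,0],[-18.4,2,0,0],[-18.4,2,0,0]]]' 0.5
python3 - <<'E'
from h import *
s,im,d=look("w16",["contact_post"])
P=pts("wrist",d,d>0,s); D=P[np.hypot(P[:,0]-.4758,P[:,1]-.291)<.03]; T=D[(D[:,2]>.046)&(D[:,2]<.06)]
print(len(T),T.mean(0),T.min(0),T.max(0)); go(*T[:,:2].mean(0),.025,-90)
E
```

```text
t: 33.58
eef_pos: [0.4761, 0.2887, 0.2048]
ee_rot: [-3.141, 0.0, -1.572]
force: [0.8, -0.6, -0.0]
width: 0.0439
gripper_force: 0.0
contact_post 0.75 top 0.0178 rect [474.8 291.5] [32.5 31.5] 88.6 circ [475.2 291. ] 21.9 rgb [247. 216. 157.] [300, 189, 37, 41]
145 [0.47498195 0.29129919 0.05277917] [0.47023322 0.28702454 0.04606395] [0.47967129 0.29659026 0.05551285]
at [0.476  0.289  0.2048] [-180.     0.   -90.1] q [ 0.9   0.18 -0.28 -0.   -1.11 -0.9 ] t 33.67 ROW [-0.09  0.04  7.19] -0.01
```

View pics/w16.png

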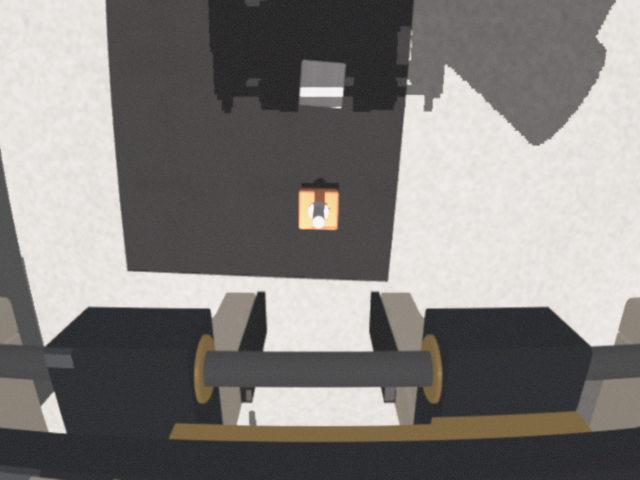

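The copper block is at (318,210), post tip at (318,222), with clear space all round.

```bash
python3 -m crank '[[[-0.1,0.04,2,0],[-0.1,0.04,4,0],[-0.1,0.04,5.5,0],[-0.1,0.04,6.5,0],[-0.1,0.04,7.2,0],[-0.1,0.04,7.2,0],[-0.1,0.04,7.2,0],[-0.1,0.04,7.2,0]]]'
python3 -m crank '[[[0,0,0,0],[0,0,0,0],[0,0,0,0],[0,0,0,0],[0,0,0,0],[0,0,0,0]]]' 1 25
python3 -m crank '[[[0,0,-1,0],[0,0,-3,0],[0,0,-5,0],[0,0,-6,0],[0,0,-6,0],[0,0,-6,0]]]'
python3 - <<'E'
from h import *
go(.5251,-.1704,.17,-90)
E
```

```text
t: 34.67
eef_pos: [0.4753, 0.2926, 0.0256]
ee_rot: [-3.14, 0.001, -1.571]
force: [1.4, -0.5, -0.3]
width: 0.0438
gripper_force: 0.0
t: 35.42
eef_pos: [0.4748, 0.2921, 0.0245]
ee_rot: [3.142, -0.0, -1.571]
force: [-1.0, 0.1, -0.5]
width: 0.0092
gripper_force: 25.0
t: 36.17
eef_pos: [0.474, 0.2915, 0.1733]
ee_rot: [3.14, -0.001, -1.571]
force: [-0.2, -0.7, -2.4]
width: 0.0089
gripper_force: 25.0
at [0.474  0.2915 0.1733] [ 1.799e+02 -1.000e-01 -9.000e+01] q [ 0.9   0.21 -0.33 -0.   -1.04 -0.9 ] t 36.17 ROW [18.48 -2.05  0.15] -0.0
```

```bash
python3 -m crank '[[[1.5,-0.2,0,0],[3.5,-0.4,0,0],[5.5,-0.6,0,0],[7.5,-0.9,0,0],[9.5,-1.1,0,0],[11.5,-1.3,0,0],[13.5,-1.5,0,0],[15.5,-1.8,0,0],[17,-1.9,0,0],[18,-2,0,0],[18.4,-2.05,0,0],[18.4,-2.05,0,0]]]'
python3 -m crank '[[[0,0,0,0],[0,0,0,0]]]'
python3 - <<'E'
from h import *
s,im,d=look("w17",["contact_post","disc_mid"]); go(.5251,-.1704,.118,-90)
E
```

```text
t: 37.67
eef_pos: [0.5255, -0.168, 0.1733]
ee_rot: [3.139, 0.0, -1.572]
force: [0.2, -0.1, -1.3]
width: 0.0092
gripper_force: 25.0
t: 37.92
eef_pos: [0.5261, -0.167, 0.1746]
ee_rot: [-3.142, 0.0, -1.57]
force: [0.3, -0.2, -2.0]
width: 0.0092
gripper_force: 25.0
contact_post 0.95 top 0.1889 rect [ 525.3 -171.2] [3.5 8.4] 88.6 circ [ 525.3 -169.8] 4.2 rgb [130.  94.  72.] [281, 257, 75, 93]
disc_mid 0.88 top 0.0955 rect [ 524.8 -175.7] [38.4 28.5] 0.5 circ [ 525.1 -171. ] 19.5 rgb [121. 117. 117.] [283, 203, 67, 54]
disc_mid 0.81 top 0.0223 rect [679.6 -90.3] [38.  31.1] 38.2 circ [677.2 -87.2] 19.6 rgb [ 90. 155. 245.] [116, 278, 53, 52]
at [ 0.5262 -0.1673  0.1747] [-180.    0.  -90.] q [ 0.05  0.2  -0.34 -0.   -1.04 -0.05] t 38.08 ROW [0.12 0.04 2.27] 0.01
```

View pics/w17.png

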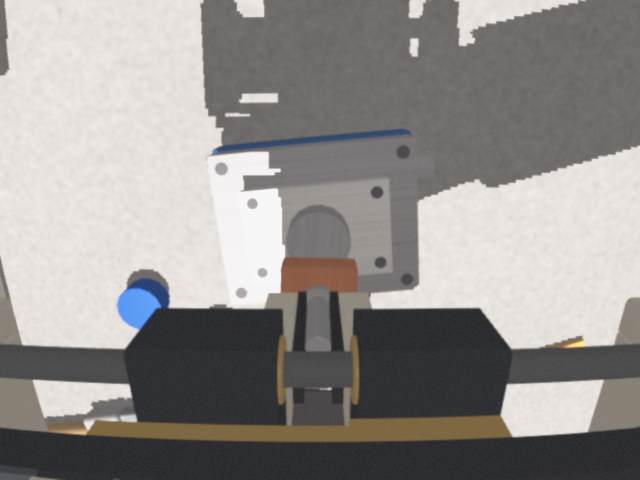

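Block upright in the fingers at (318,275), disc at (318,238). I check its tilt numerically, then lower it.

```bash
python3 -m crank '[[[0.13,0.04,0.4,0],[0.13,0.04,0.8,0],[0.13,0.04,1.2,0],[0.13,0.04,1.6,0],[0.13,0.04,1.9,0],[0.13,0.04,2,0],[0.13,0.04,2,0],[0.13,0.04,2,0]]]'
python3 - <<'E'
from h import *
s,im,d=look("w18",["contact_post"]); go(.5251,-.1704,.1165,-90)
r=arm.trace("contact_post","wrist")[0]["mask"]
f=im.astype(int); m=r&(f[...,0]>f[...,2]*1.4)
m=cv2.erode(m.astype(np.uint8),np.ones((3,3)))>0
P=pts("wrist",d,m,s); z0=np.median(P[:,2]); 
P=P[abs(P[:,2]-z0)<.004]; A=np.c_[P[:,:2]-P[:,:2].mean(0),np.ones(len(P))]
print(len(P),np.linalg.lstsq(A,P[:,2],rcond=None)[0],P.min(0),P.max(0))
E
```

```text
t: 39.08
eef_pos: [0.5253, -0.1711, 0.1249]
ee_rot: [-3.141, -0.0, -1.571]
force: [0.2, -0.5, -1.7]
width: 0.0093
gripper_force: 25.0
contact_post 0.79 top 0.1388 rect [ 524.2 -175.2] [3.6 8.9] 84.6 circ [ 524.3 -173.7] 4.5 rgb [129.  93.  72.] [279, 257, 78, 94]
at [ 0.5253 -0.1711  0.1249] [-180.   -0.  -90.] q [ 0.04  0.25 -0.4   0.   -0.92 -0.04] t 39.17 ROW [-0.03  0.01  0.34] 0.0
1875 [0.00519618 0.14850222 0.11747777] [ 0.5078418  -0.18885115  0.11352467] [ 0.54063034 -0.17635396  0.11993137]
```

Run:
```python
from h import *
s,im,d=look("w19",["contact_post"])
r=arm.trace("contact_post","wrist")[0]["mask"]
f=im.astype(int); m=r&(f[...,0]>f[...,2]*1.4)
P=pts("wrist",d,m,s)
for a in np.arange(-.194,-.170,.002):
    Q=P[(P[:,1]>=a)&(P[:,1]<a+.002)]
    if len(Q): print(round(a,3),len(Q),np.round(np.percentile(Q[:,2],[10,50,90]),4))
```

```text
contact_post 0.66 top 0.1386 rect [ 524.2 -175.5] [3.2 8. ] 88.7 circ [ 524.3 -174.2] 4.0 rgb [131.  94.  71.] [280, 258, 75, 96]
-0.19 283 [0.1087 0.1126 0.1166]
-0.188 678 [0.1096 0.1164 0.1181]
-0.186 325 [0.117  0.1178 0.1185]
-0.184 334 [0.117  0.1178 0.1186]
-0.182 326 [0.1171 0.1179 0.1186]
-0.18 255 [0.1171 0.1178 0.1186]
-0.178 175 [0.1169 0.1178 0.1184]
-0.176 1 [0.1167 0.1167 0.1167]
```

The block is level with 8.3 mm to go.

```bash
python3 -m crank '[[[-0.02,0,0.15,0],[-0.02,0,0.25,0],[-0.02,0,0.3,0],[-0.02,0,0.33,0],[-0.02,0,0.33,0],[-0.02,0,0.33,0]]]'
python3 -m crank '[[[0,0,0,0],[0,0,0,0],[0,0,0,0],[0,0,0,0],[0,0,0,0]]]' 0.5
python3 -m crank '[[[0,0,-0.5,0],[0,0,-2,0],[0,0,-4,0],[0,0,-4.5,0],[0,0,-4.5,0],[0,0,-4.5,0]]]'
python3 - <<'E'
from h import *
s,im,d=look("w20",["contact_post","disc_mid","plate_mid"])
P=pts("wrist",d,d>0,s); D=P[np.hypot(P[:,0]-.525,P[:,1]+.1705)<.015]; T=D[(D[:,2]>.14)&(D[:,2]<.15)]
print(len(T),T.mean(0))
E
```

```text
t: 40.12
eef_pos: [0.525, -0.1706, 0.1165]
ee_rot: [3.142, -0.0, -1.571]
force: [-1.8, -0.5, 0.8]
width: 0.0091
gripper_force: 25.0
t: 40.75
eef_pos: [0.5251, -0.1706, 0.1163]
ee_rot: [-3.142, -0.0, -1.571]
force: [-0.6, -0.4, 1.2]
width: 0.0432
gripper_force: 0.0
t: 41.5
eef_pos: [0.5243, -0.1705, 0.2276]
ee_rot: [3.14, 0.0, -1.571]
force: [0.2, -0.1, -1.1]
width: 0.0438
gripper_force: 0.0
contact_post 0.61 top 0.1099 rect [ 523.9 -171.4] [32.6 32.5] 87.1 circ [ 524.3 -171.1] 21.9 rgb [125.  85.  65.] [292, 205, 47, 50]
disc_mid 0.59 top 0.0952 rect [ 533.1 -180.1] [36.  11.8] 40.9 circ [ 529.6 -176. ] 18.0 rgb [101.  98.  99.] [288, 190, 45, 42]
disc_mid 0.56 top 0.0224 rect [676.3 -87.5] [36.7 35.6] 44.5 circ [676.8 -87.2] 19.6 rgb [ 85. 144. 241.] [138, 263, 49, 40]
plate_mid 0.82 top 0.0735 rect [ 525.5 -170.3] [95.3 64. ] 5.5 circ [ 525.5 -171. ] 56.1 rgb [143. 139. 136.] [245, 170, 131, 88]
219 [ 0.52406353 -0.17133818  0.14491597]
```

View pics/w20.png

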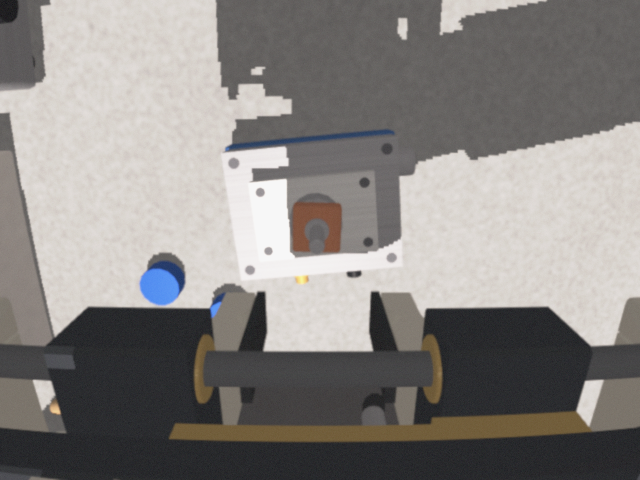

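The full stack stands in the well: block at (316,228) on the disc, plate parallel to the deck, everything within about 1.5 mm. The gripper is clear, so I hand it in.

```bash
python3 -m crank '[[[0,0,0,0],[0,0,0,0]]]'; python3 -c "
from station import arm
print(arm.job_done())"
```

```text
t: 41.95
eef_pos: [0.525, -0.1706, 0.2286]
ee_rot: [3.141, -0.0, -1.571]
force: [0.5, 0.0, 0.5]
width: 0.0439
gripper_force: 0.0
the job is handed in; nothing more can be done
None
```

I put the insert, plate, check-sample disc and contact block on the stand in that order, each let go, level and within about 1.5 mm of centre by the camera measurements; I handed the job in at about 42 s, and no verdict came back.

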